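# Unclamp the slide carrier: safety tab first, then the clamp lever

### The arm

A 7-joint arm with a two-finger parallel gripper is mounted at the origin on the work surface. World frame = base frame: x ahead of the robot, y to its left, z up, the work surface at z = 0. Lengths are in mm, angles in rad, forces in N, time in s.
With the tool pointing down it reaches from about 425 to 950 mm from the base axis. Payload 16.7 kg.
Tool frame: the origin (TCP) lies where the fingers leave the gripper's body, on its centre line; the fingertips stand 97 mm ahead of it and the grasp point (between the pads) lies 78 mm ahead of it (r.grip_depth is the distance from the TCP to the grasp point, in mm); z points along the fingers, y is the line along which they close (so a half turn about z gives the same grasp; the last joint's range is limited). The gripper opens to 94 mm and grips with 3 to 60 N. Pads are 16 mm wide; open, the fingers measure 119 mm over their backs; the gripper's body (75 mm by 177 mm) begins 78 mm behind the grasp point.
Start: joints at [-1.298, 0.426, 0.074, 1.606, -0.034, 1.111, -0.067], TCP at [276.967, 615.525, 302.667] pointing down, gripper open.
Joint ranges: [-2.85, 2.85], [-0.5, 2.14], [-1.23, 1.37], [0.21, 2.46], [-1.02, 4.16], [0.16, 2.05], [-2.73, 2.73]. Speed limits (rad/s): [1.89, 1.89, 2.39, 2.39, 3.01, 3.01, 3.01].

### API

Orientations are given as a rotation vector (axis times angle).
In Python, from station import r gives the robot as it stands.
- The arm moves only by the shell command python3 -m inch 'ROWS'. ROWS is JSON, a list of rows, each an object with "twist": the turn, a rotation vector about the tool's x, y, z in rad, a list of three; "xyz": the shift along the tool's x, y, z in mm, a list of three; "jaw": the opening, from 0 (shut) to 1 (fully open). A call has 1 to 12 rows; each row shifts and turns the commanded pose from where the row before left it, along the tool's axes as they then stand; what a row does not reach is not made up. A row lasts 1/10 s, in which the tool goes at most 50 mm and 8.59 degrees, less where a joint would pass 70% of its speed; a pose out of reach is approached as far as the arm can. A call is refused whole if a number of a shift passes 50 or a number of a turn 0.15, either way. A call with a gripper value outside its range is refused whole. The fingers move at their own pace and stop on an object; the grip force is fixed at half the most. Time passes only in rows, so rows that do not move let the fingers close. It gives the time, the measured TCP pose, the force, the opening and the grip force at its end, in the units of the state.
- r.get_obs(): the state, without advancing time (a new reading comes with each control period).
- r.snapshot(name): name is "side" or "top" or "wrist"; returns a dict with "color" (420x560x3 uint8, blue, green, red), "fx", "fy", "cx", "cy" (pixels), "world_from_camera" (4x4, takes a point from camera to world coordinates). Camera axes: x right, y up, looking along -z (the intrinsics and any distortion apply to the point x, -y, -z); pixel columns grow to the right and rows downward; lengths in mm; the calibration is good to about 2 mm. A picture is of the moment at which its call begins. There is no depth.
- r.hand_in(): hands the job in; it is judged then, once.
The state is a dict: "time": time; "joint_pos": joint angles; "dq": joint speeds; "joint_torque": joint torques, N m; "eef_pos": TCP position; "tcp_rot": TCP orientation; "wrist_force": force on the tool from outside, world axes, zero at the start; "moment": the same for the moment, N m; "opening": opening from 0.0 (shut) to 1.0 (fully open); "finger_force": force on a finger pad.
Only numpy, scipy, OpenCV 4.12 (cv2) and the standard library are available. Lean on these libraries where they do the work, as an engineer would, in place of code of your own. Each camera call takes 0.05 s, during which the arm holds its last target. There are 200 camera calls.

### The job

Unclamp the slide carrier on the green sample stage so that it can be changed: push the small black safety tab along its slide way towards the lock housing, gently, until you feel it fully home against its stop, then lift the clamp lever by its handle until it stands upright, and let go. Do not force the tab or wrench the lever while it is still locked, and leave the carrier and everything else on the table where it lies.

Things in the scene. Friction and masses are not known exactly. Their poses are not given: they have to be found in the camera images.
- stage: green printed sample stage plate on four short black posts, 210 (x) x 170 (y) mm, screwed to the table, its top 40 mm above the table. Origin: centre of the plate at table height. Its +x points from the lever's handle towards the lever's hinge, +y to the left of that, z up. Place and yaw (within 0.45 rad) vary.
- tab: safety tab: upright black block with ribbed top, 18 (x) x 20 (y) x 18 (z) mm, on a steel slide way 6 mm high and 24 mm wide on the stage's right side (stage y -62 mm), in front of the lock housing. Origin: centre of its underside, 6 mm above the plate; axes of the stage. It slides only along stage +x against about 5 N of friction and stays where it is left. Starts engaged.
- tab_push (a point): centre of the tab's -x face, where it is pushed; 45 mm of plate free before it. After 11 to 39 mm (differs, not measured) the tab meets a hidden spring plunger (1 to 3 N more) and must press it in 4 mm, to a hard stop at about 8 N in all; the lock is drawn only in the last 1.5 mm. Feel for the stop: home at 10 to 13 N of push, broken above 17 N.
- lock_housing: fixed black block 50 (x) x 46 (y) x 34 (z) mm behind the tab, right of the lever. Origin: centre of its underside on the plate; axes of the stage. While the tab is engaged its steel cross bolt holds the lever's side lug down (0.05 rad of play); freed, it draws 9 mm aside. It is damaged by more than 45 N on housing or bolt (about 15 N of pull at the handle).
- lever (a joint): angle of the clamp lever, rad: 0 lying flat over the carrier (start), 1.45 upright against its stop. Rotates about stage y: the handle rises and swings to stage +x. Stays where it is left (friction; about 3 N at the handle).
- lever_grip (a point): grip point in the lever's black handle, 113 mm from the hinge and, at angle 0, 8 mm above it. Handle: block 14 (stage y) x 26 x 24 mm, centred 2 mm below this point; plate 46 mm below, tab's top 22 mm below and 45 mm aside. The bar behind it is 12 mm wide, 9 mm thick. Pinched across stage y from above, the handle turns between the pads as it is carried round the hinge.
- lever_hinge (a point): the lever's hinge axis (along stage y), at stage x 78, y 0, z 78 mm above the table; does not move. Two aluminium cheeks 8 mm thick stand beside it up to z 92 mm, outer faces at y +-17.5 mm.
- carrier: loose black slide carrier with a glass slide, 76 x 54 x 5 mm, lying on the stage under the lever's foot between two 4 mm rails. Origin: centre of its underside. Leave it where it is.
- objective: steel microscope objective standing on the table, 30 mm across, 47 mm tall; bystander. Origin: centre of underside.
- driver: screwdriver with black handle lying on the table, 170 mm long; bystander.
- screw_jar: small clear jar with black cap, 44 mm across, 50 mm tall; bystander. Origin: centre of underside.
- bracket: green printed angle bracket, 60 x 40 x 51 mm; bystander. Origin: centre of underside.
- tissue_pack: white pack of lens tissue, 110 x 70 x 22 mm; bystander. Origin: centre of underside.
- post_holder: black round post holder on a 45 mm foot, 83 mm tall; bystander. Origin: centre of underside.
- filter_box: flat grey filter box, 60 x 60 x 20 mm; bystander. Origin: centre of underside.
There are look-alikes about, which are no part of the job. There is more than one size of the carrier; the job needs the largest.

How it is judged (in metres and radians):
On the way, in this order (a step that is already met when the one before it is completed fails the run):
1. the safety tab has been pushed at least 12 mm along its slide way while the lever lies flat (distance of tab from where it was at the start of the episode above 0.012 m and value of joint lever below 0.12 rad), for 0.2 s.
2. the clamp lever stands up, over 1.2 rad (value of joint lever above 1.2 rad), for 0.2 s.
At the end, for the whole second after the job is handed in: The lever stands at more than 1.2 rad (upright is 1.45) and is at rest, the tab is still pushed in (more than 12 mm from its start), the carrier lies still within 6 mm of where it was (value of joint lever above 1.2 rad and velocity of joint lever between -0.05 and 0.05 rad/s and distance of tab from where it was at the start of the episode above 0.012 m and distance of carrier from where it was at the start of the episode below 0.006 m and linear speed of carrier below 0.02 m/s); the robot touches nothing.
It fails at once if more than 17 N on the safety tab (contact force between any of the fingers, the arm and tab above 17 N).
It fails at once if the lever wrenched against the lock, or the housing pushed, with more than 45 N (contact force between lock_housing and anything else above 45 N).
It fails at once if the carrier shoved more than 6 mm (distance of carrier from where it was at the start of the episode above 0.006 m).
It fails at once if a bystander moved more than 20 mm (distance of any of objective, driver, screw_jar, bracket, tissue_pack, post_holder, filter_box from where it was at the start of the episode above 0.02 m).
It also fails if it takes over 51 s, if anything falls off the work surface, if the arm or the gripper's body presses on something with over 40 N, if the wrist force passes 120 N, or if a joint passes its speed limit or range.

## Working session

There is one attempt and no reset: what is moved stays moved. The work goes in short steps, Python scripts to look and compute and a shell command to move; the robot and the scene stay as the last step left them, time stands still between calls to the robot, and variables do not carry over. Pictures are saved under pics/ and viewed, at most 10 in all, crops included, and the job is handed in when it is done.

```bash
ls; mkdir -p pics
python3 - <<'E'
from station import r
import cv2,numpy as np,pickle
d={}
for n in("top","side"):
    s=r.snapshot(n);d[n]=s;cv2.imwrite(f"pics/{n}0.png",s["color"])
    print(n,s["fx"],s["cx"],s["cy"],np.round(s["world_from_camera"],3).tolist(),[k for k in s])
pickle.dump(d,open("s0.pkl","wb"))
o=r.get_obs();print(o["time"],o["eef_pos"],o["tcp_rot"],o["opening"],o["wrist_force"])
E
```

```text
pics
top 386.6788828573307 279.42768208876714 203.65184819702614 [[-0.02, 0.999, -0.051, 468.731], [-1.0, -0.02, 0.002, 2.76], [0.001, 0.051, 0.999, 1006.243], [0.0, 0.0, 0.0, 1.0]] ['color', 'fx', 'fy', 'cx', 'cy', 'world_from_camera']
side 534.719256099486 281.02785119864274 211.37040507497323 [[-0.99, 0.07, -0.121, 371.96], [-0.14, -0.514, 0.847, 1083.233], [-0.003, 0.855, 0.518, 742.189], [0.0, 0.0, 0.0, 1.0]] ['color', 'fx', 'fy', 'cx', 'cy', 'world_from_camera']
0.1 [276.88055593 615.28087696 302.05797798] [-6.59244366e-01 -3.07148039e+00  1.81369789e-03] 0.9970925336619699 [-1.06444423  0.25070727  0.60620682]
```

View pics/top0.png

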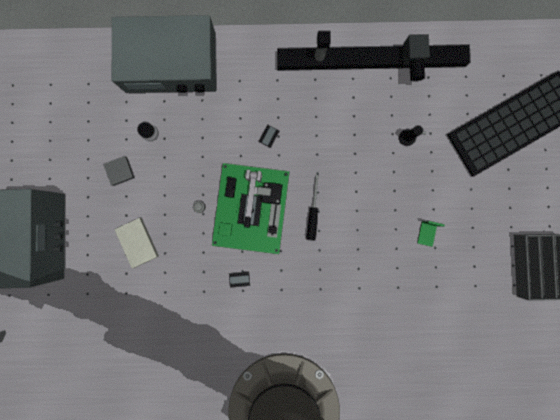

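View pics/side0.png

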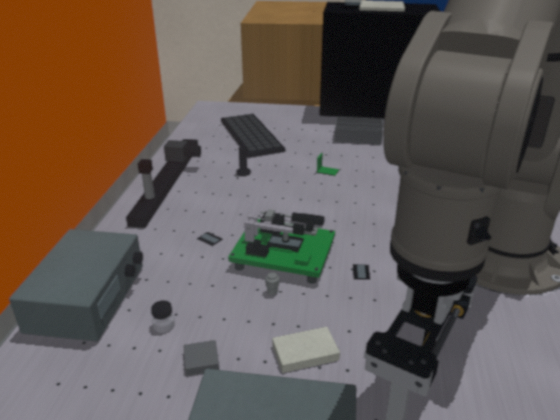

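The top view shows the green stage around (250,208). The lever runs from the hinge at about (254,175) to the handle at (247,222). The lock housing is at (270,192) and the tab at about (272,230). Next I measure the stage from its green mask at z=40.

```bash
cat > h.py <<'E'
import numpy as np,cv2
def ray(s,p):
    T=np.array(s["world_from_camera"]);v=np.array([(p[0]-s["cx"])/s["fx"],-(p[1]-s["cy"])/s["fy"],-1])
    return T[:3,3],T[:3,:3]@v
def onz(s,p,z):
    o,d=ray(s,p);return o+d*(z-o[2])/d[2]
def proj(s,P):
    T=np.array(s["world_from_camera"]);q=T[:3,:3].T@(np.array(P)-T[:3,3])
    return np.array([s["cx"]+s["fx"]*q[0]/-q[2],s["cy"]-s["fy"]*q[1]/-q[2]])
E
python3 - <<'E'
import pickle;from h import *
d=pickle.load(open("s0.pkl","rb"));s=d["top"];im=s["color"]
h=cv2.cvtColor(im,cv2.COLOR_BGR2HSV);m=cv2.inRange(h,(45,100,60),(80,255,255))
c=max(cv2.findContours(m,0,2)[0],key=cv2.contourArea)
hull=cv2.convexHull(c)
# outer hull onto z=40
w=np.array([onz(s,p[0],40)[:2] for p in hull],np.float32)
R=cv2.minAreaRect(w);print(R);b=cv2.boxPoints(R);print(b)
print([proj(s,[*q,40]).round(1).tolist() for q in b])
x0,y0=200,150
cv2.imwrite("pics/crop.png",cv2.resize(im[150:265,200:300],None,fx=5,fy=5,interpolation=cv2.INTER_CUBIC))
t=d["side"]["color"][195:290,220:345]
cv2.imwrite("pics/crops.png",cv2.resize(t,None,fx=6,fy=6,interpolation=cv2.INTER_CUBIC))
E
```

```text
((508.1623229980469, 73.3607177734375), (168.73196411132812, 207.55746459960938), 81.74839782714844)
[[393.34973    4.762497]
 [598.7585   -25.026215]
 [622.9749   141.95894 ]
 [417.56616  171.74765 ]]
[[278.7, 253.6], [288.9, 171.2], [222.3, 162.9], [211.4, 245.2]]
```

View pics/crop.png

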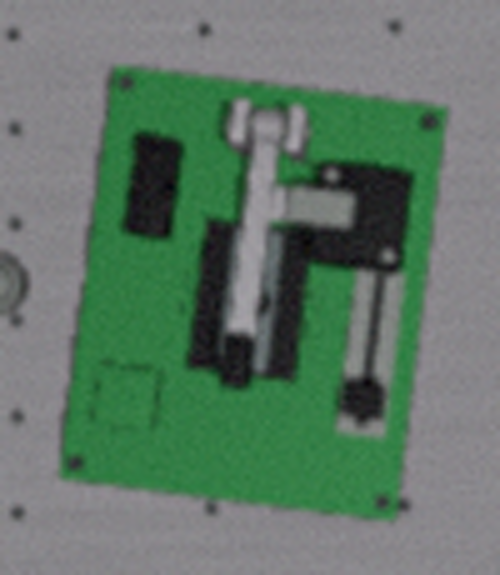

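View pics/crops.png

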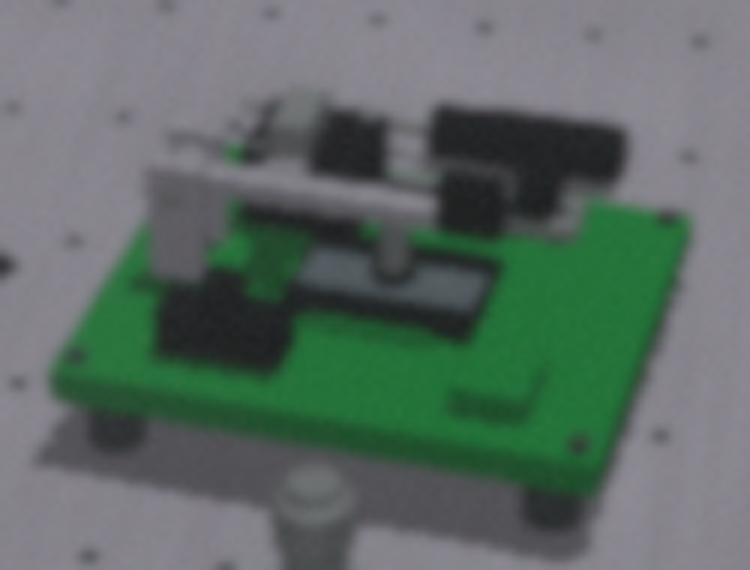

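Crop check of the candidates:
- **Tab:** the black block on the steel way, crop (361,400), image (272,230). It sits on the way in front of the housing, so it fits.
- **Look-alikes:** the black block at crop (153,185) on the left is not on a way. The green embossed square at crop (125,395) is not it either.
- **Carrier:** the one under the foot, image (248,210). The two on the table, (270,136) and (240,280), are smaller.

Next I compute stage coordinates and check them against the side view.

```bash
cat >> h.py <<'E'
C=np.array([508.2,73.4]);a=np.arctan2(-29.79,205.4)
Rz=np.array([[np.cos(a),-np.sin(a)],[np.sin(a),np.cos(a)]])
def w(x,y,z): return np.array([*(C+Rz@[x,y]),z])
def st(P): return np.array([*(Rz.T@(np.array(P)[:2]-C)),P[2]])
E
python3 - <<'E'
import pickle;from h import *
d=pickle.load(open("s0.pkl","rb"));t,s=d["top"],d["side"]
c=lambda x,y:(200+(x+.5)/5-.5,150+(y+.5)/5-.5)
print("yaw",a)
for n,p,z in[("tab",(361,400),64),("tabfront",(361,422),64),("way end",(360,435),46),("handle",(237,360),96),("hinge",(267,122),82),("housingL",(360,215),74)]:
    print(n,st(onz(t,c(*p),z)).round(1))
for n,P in[("tab",(-38,-62,64)),("grip",(-35,0,96)),("hinge",(78,17,92))]:
    q=proj(s,w(*P));print(n,"side crop",((q-[220,195])*6).round(),"top crop",((proj(t,w(*P))-[200,150])*5).round())
# black tab blob in top
g=cv2.cvtColor(t["color"],cv2.COLOR_BGR2GRAY)[222:240,262:284];print(g)
E
```

```text
yaw -0.14402979961761536
tab [-46.4 -60.4  64. ]
tabfront [-57.  -61.7  64. ]
way end [-64.  -61.8  46. ]
handle [-34.4  -0.7  96. ]
hinge [80.6  0.8 82. ]
housingL [ 42.3 -48.9  74. ]
tab side crop [524. 165.] top crop [364. 381.]
grip side crop [478. 177.] top crop [233. 359.]
hinge side crop [177. 164.] top crop [229. 118.]
[[ 95  95  94  96  96  94 106 131 137 137 114  57  72 124 136 129 126 102
   98  97 104 113]
 [ 98 100  97  98  95 100 104 136 134 136 111  56  77 129 137 130 119 104
   99  95 107 117]
 [101  99  98  96 101  99  96 121 132 129  97  57  79 125 134 134 122 104
  102  98 107 128]
 [ 97 103  99  97  97  92  82  94  91  88  64  39  58  97 123 131 115  99
   94  95 108 135]
 [ 98  97  96 102  98  93  74  53  44  46  32   7  33  69 112 121 112 104
   96  95 106 131]
 [ 94  98 102  99  92  80  65  30  26  31  28  24  28  34  74 111 106 102
  100  99 106 130]
 [ 97  94  97 102  93  71  63  39  29  36  39  36  31  31  58  99 103  98
   98 100 107 130]
 [ 91 103  99  99  92  68  52  24  27  21  29  33  35  36  61  96 104  99
  102 103 121 132]
 [101  97 101 103  89  61  
[... 203 characters left out ...]
6  31  31  41  72 109 104  99
   97 106 130 136]
 [ 99  99  98 100  96 100 112 104  90  53  28  47  65  66  88 110 102  97
  101 107 133 135]
 [100 101 100 103  98 109 131 131 118  76  65  89 112 119 118 110 101 104
   95 101 133 137]
 [ 96  97 101 100 101 119 134 133 132 106 101 113 131 131 131 114 102  99
   95 101 129 137]
 [ 98  98  96  98  97 113 117 124 126 124 125 130 130 132 132 109 100  99
  105 104 128 137]
 [102  99  97  96  99 104 103 107 112 111 109 115 113 121 116 107 100  98
  106 118 132 134]
 [ 98  99  96  99 101  98 100  98 100  99  98 104 101 105 107  99 101 100
  105 117 131 134]
 [ 91  97 103  99  99  97  97 101 100 102 102  99  99 103  99  99  96  98
   99 116 132 138]]
```

```bash
cat > go.py <<'E'
import sys;from h import *;from station import r
from scipy.spatial.transform import Rotation as R
o=r.get_obs();M=R.from_rotvec(o["tcp_rot"]).as_matrix()
D=np.column_stack([[-np.cos(a),-np.sin(a),0],[-np.sin(a),np.cos(a),0],[0,0,-1]])
print("t",round(o["time"],2),"stage",st(o["eef_pos"]).round(2),"twist left",R.from_matrix(M.T@D).as_rotvec().round(4),"F(stage)",np.round([*(Rz.T@o["wrist_force"][:2]),o["wrist_force"][2]],2),"op",round(o["opening"],3),"ff",np.round(o["finger_force"],1))
if len(sys.argv)>1:
    g=w(*map(float,sys.argv[1:4]));print("shift after twist",(D.T@(g-o["eef_pos"])).round(1))
E
python3 go.py -82 -62 250
```

```text
t 0.1 stage [-306.7   503.07  302.06] twist left [-1.200e-03 -1.000e-04 -2.788e-01] F(stage) [-1.09  0.1   0.61] op 0.997 ff 0.0
shift after twist [-224.7 -565.1   52.1]
```

```bash
python3 -m inch '[{"twist":[0,0,-0.14],"xyz":[0,0,0],"jaw":0},{"twist":[0,0,-0.139],"xyz":[0,0,0],"jaw":0},{"twist":[0,0,0],"xyz":[-15,-38,0],"jaw":0},{"twist":[0,0,0],"xyz":[-15,-38,0],"jaw":0},{"twist":[0,0,0],"xyz":[-15,-38,0],"jaw":0},{"twist":[0,0,0],"xyz":[-15,-38,0],"jaw":0},{"twist":[0,0,0],"xyz":[-15,-38,0],"jaw":0},{"twist":[0,0,0],"xyz":[-15,-38,0],"jaw":0},{"twist":[0,0,0],"xyz":[-15,-38,0],"jaw":0},{"twist":[0,0,0],"xyz":[-15,-38,0],"jaw":0},{"twist":[0,0,0],"xyz":[-15,-38,0],"jaw":0},{"twist":[0,0,0],"xyz":[-15,-38,0],"jaw":0}]'; python3 go.py -82 -62 250
```

```text
time: 1.3
eef_pos: [370.9, 216.2, 302.6]
tcp_rot: [-0.226, -3.133, -0.0]
wrist_force: [0.5, -0.7, -0.5]
opening: 0.021
finger_force: 0.0
t 1.3 stage [-156.38  121.62  302.59] twist left [ 0.     -0.0002  0.0003] F(stage) [ 0.56 -0.59 -0.45] op 0.021 ff 0.0
shift after twist [ -74.4 -183.6   52.6]
```

```bash
python3 -m inch '[{"twist":[0,0,0],"xyz":[-15,-37,10],"jaw":0},{"twist":[0,0,0],"xyz":[-15,-37,10],"jaw":0},{"twist":[0,0,0],"xyz":[-15,-37,10],"jaw":0},{"twist":[0,0,0],"xyz":[-15,-37,10],"jaw":0},{"twist":[0,0,0],"xyz":[-14,-36,12],"jaw":0},{"twist":[0,0,0],"xyz":[0,0,0],"jaw":0},{"twist":[0,0,0],"xyz":[0,0,0],"jaw":0},{"twist":[0,0,0],"xyz":[0,0,0],"jaw":0}]'; python3 go.py -82 -62 150
python3 - <<'E'
from station import r
import cv2,pickle;from h import *
s=r.snapshot("wrist");pickle.dump(s,open("w0.pkl","wb"));cv2.imwrite("pics/w0.png",s["color"])
for P in[(-46,-62,64),(-35,0,96),(-105,-85,40)]:print(P,proj(s,w(*P)).round())
E
```

```text
time: 2.1
eef_pos: [417.7, 26.1, 250.8]
tcp_rot: [-0.224, -3.134, -0.0]
wrist_force: [-0.3, 0.5, 0.1]
opening: 0.007
finger_force: 0.0
t 2.1 stage [-82.73 -59.84 250.81] twist left [ 0.0001 -0.0001  0.0011] F(stage) [-0.34  0.48  0.13] op 0.007 ff 0.0
shift after twist [ -0.7  -2.2 100.8]
(-46, -62, 64) [275. 252.]
(-35, 0, 96) [355. 282.]
(-105, -85, 40) [249. 179.]
```

View pics/w0.png

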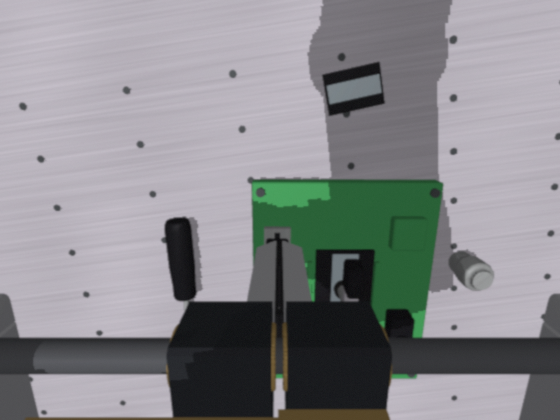

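The wrist view shows the plate corner at (253,181) against a predicted (249,179), and the handle at about (354,278) against a predicted (355,282). The calibration holds. The tab is hidden behind the fingers. I go down in front of it.

```bash
python3 -m inch '[{"twist":[0,0,0],"xyz":[0,-2,20],"jaw":0},{"twist":[0,0,0],"xyz":[0,0,25],"jaw":0},{"twist":[0,0,0],"xyz":[0,0,25],"jaw":0},{"twist":[0,0,0],"xyz":[0,0,15],"jaw":0},{"twist":[0,0,0],"xyz":[0,0,10],"jaw":0},{"twist":[0,0,0],"xyz":[0,0,6],"jaw":0},{"twist":[0,0,0],"xyz":[0,0,0],"jaw":0},{"twist":[0,0,0],"xyz":[0,0,0],"jaw":0}]'; python3 go.py -64 -62 150;python3 - <<'E'
from station import r
import cv2,pickle;from h import *
s=r.snapshot("side");t=r.snapshot("top")
A=cv2.resize(s["color"][195:290,220:345],None,fx=3.2,fy=3.2,interpolation=2);B=cv2.resize(t["color"][155:260,200:300],None,fx=3.8,fy=3.8,interpolation=2)
h=min(A.shape[0],B.shape[0]);cv2.imwrite("pics/p1.png",np.hstack([A[:h],B[-h:]]))
E
```

```text
time: 2.95
eef_pos: [417.8, 23.4, 150.2]
tcp_rot: [0.226, 3.133, 0.001]
wrist_force: [0.4, 0.2, 0.1]
opening: 0.009
finger_force: 0.0
t 2.95 stage [-82.28 -62.42 150.18] twist left [0.0004 0.0006 0.0003] F(stage) [0.41 0.29 0.1 ] op 0.009 ff 0.0
shift after twist [-18.3   0.4   0.2]
```

View pics/p1.png

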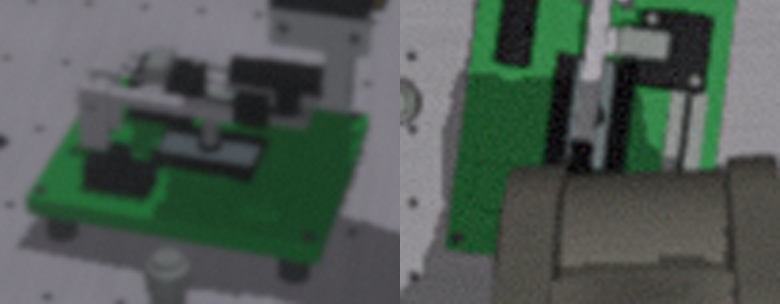

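The closed fingers stand in front of the tab, clear of the lever, and nothing touches. Now I advance in small steps.

```bash
python3 -m inch '[{"twist":[0,0,0],"xyz":[-2,0,0],"jaw":0},{"twist":[0,0,0],"xyz":[-2,0,0],"jaw":0},{"twist":[0,0,0],"xyz":[-2,0,0],"jaw":0},{"twist":[0,0,0],"xyz":[-2,0,0],"jaw":0},{"twist":[0,0,0],"xyz":[-2,0,0],"jaw":0},{"twist":[0,0,0],"xyz":[-1,0,0],"jaw":0},{"twist":[0,0,0],"xyz":[-1,0,0],"jaw":0}]'; python3 go.py
python3 -m inch '[{"twist":[0,0,0],"xyz":[-1,0,0],"jaw":0},{"twist":[0,0,0],"xyz":[-1,0,0],"jaw":0},{"twist":[0,0,0],"xyz":[-1,0,0],"jaw":0}]'; python3 go.py
python3 -m inch '[{"twist":[0,0,0],"xyz":[-1,0,0],"jaw":0},{"twist":[0,0,0],"xyz":[-1,0,0],"jaw":0},{"twist":[0,0,0],"xyz":[-1,0,0],"jaw":0}]'; python3 go.py
python3 -m inch '[{"twist":[0,0,0],"xyz":[-1,0,0],"jaw":0},{"twist":[0,0,0],"xyz":[-1,0,0],"jaw":0},{"twist":[0,0,0],"xyz":[-1,0,0],"jaw":0}]'; python3 go.py
```

```text
time: 3.75
eef_pos: [429.5, 21.5, 149.6]
tcp_rot: [-0.226, -3.133, 0.0]
wrist_force: [-0.9, 0.6, -0.3]
opening: 0.005
finger_force: 0.0
t 3.75 stage [-70.48 -62.69 149.64] twist left [-0.0001 -0.0001  0.0001] F(stage) [-0.97  0.45 -0.32] op 0.005 ff 0.0
time: 4.05
eef_pos: [432.4, 21.1, 149.7]
tcp_rot: [-0.226, -3.133, 0.0]
wrist_force: [-0.3, -1.3, 0.7]
opening: 0.005
finger_force: 0.0
t 4.05 stage [-67.51 -62.65 149.66] twist left [-0.0001 -0.0001  0.0002] F(stage) [-0.14 -1.31  0.68] op 0.005 ff 0.0
time: 4.35
eef_pos: [435.4, 20.7, 149.7]
tcp_rot: [-0.226, -3.133, 0.0]
wrist_force: [0.7, 0.4, 0.1]
opening: 0.004
finger_force: 0.0
t 4.35 stage [-64.47 -62.64 149.68] twist left [-0.     -0.      0.0002] F(stage) [0.63 0.51 0.13] op 0.004 ff 0.0
time: 4.65
eef_pos: [437.7, 20.3, 149.5]
tcp_rot: [-0.226, -3.132, 0.0]
wrist_force: [-4.1, 0.9, 4.2]
opening: 0.005
finger_force: 2.5
t 4.65 stage [-62.1  -62.69 149.54] twist left [-0.0002 -0.0015  0.0002] F(stage) [-4.22  0.26  4.23] op 0.005 ff 2.5
```

```bash
for i in 1 2; do python3 -m inch '[{"twist":[0,0,0],"xyz":[-0.5,0,-0.3],"jaw":0},{"twist":[0,0,0],"xyz":[-0.5,0,-0.3],"jaw":0}]'>/dev/null; python3 go.py;done
```

```text
t 4.85 stage [-61.44 -62.74 149.87] twist left [-0.0005 -0.002   0.0003] F(stage) [-5.5   0.52 -2.71] op 0.004 ff 2.5
t 5.05 stage [-60.54 -62.82 150.4 ] twist left [-0.0006 -0.0022  0.0003] F(stage) [-4.34  0.27 -3.97] op 0.008 ff 2.5
```

```bash
cat >> go.py <<'E'
f=-(Rz.T@o["wrist_force"][:2])[0]
sys.exit(f>8.8)
E
python3 -m inch '[{"twist":[0,0,0],"xyz":[-0.5,0,0.3],"jaw":0},{"twist":[0,0,0],"xyz":[-1,0,0],"jaw":0},{"twist":[0,0,0],"xyz":[-1,0,0],"jaw":0},{"twist":[0,0,0],"xyz":[-1,0,0],"jaw":0},{"twist":[0,0,0],"xyz":[-1,0,0],"jaw":0}]'>/dev/null; python3 go.py && 
python3 -m inch '[{"twist":[0,0,0],"xyz":[-1,0,0],"jaw":0},{"twist":[0,0,0],"xyz":[-1,0,0],"jaw":0}]'>/dev/null; python3 go.py && 
python3 -m inch '[{"twist":[0,0,0],"xyz":[-0.5,0,0],"jaw":0},{"twist":[0,0,0],"xyz":[-0.5,0,0],"jaw":0}]'>/dev/null; python3 go.py && 
python3 -m inch '[{"twist":[0,0,0],"xyz":[-0.5,0,0],"jaw":0},{"twist":[0,0,0],"xyz":[-0.5,0,0],"jaw":0}]'>/dev/null; python3 go.py && 
python3 -m inch '[{"twist":[0,0,0],"xyz":[-0.5,0,0],"jaw":0},{"twist":[0,0,0],"xyz":[-0.5,0,0],"jaw":0}]'>/dev/null; python3 go.py
```

```text
t 5.55 stage [-55.71 -62.81 150.32] twist left [-0.0004 -0.0016  0.0002] F(stage) [-4.42 -0.65  1.22] op 0.008 ff 2.5
t 5.55 stage [-55.71 -62.81 150.32] twist left [-0.0004 -0.0016  0.0002] F(stage) [-4.42 -0.65  1.22] op 0.008 ff 2.5
t 5.55 stage [-55.71 -62.81 150.32] twist left [-0.0004 -0.0016  0.0002] F(stage) [-4.42 -0.65  1.22] op 0.008 ff 2.5
t 5.55 stage [-55.71 -62.81 150.32] twist left [-0.0004 -0.0016  0.0002] F(stage) [-4.42 -0.65  1.22] op 0.008 ff 2.5
t 5.55 stage [-55.71 -62.81 150.32] twist left [-0.0004 -0.0016  0.0002] F(stage) [-4.42 -0.65  1.22] op 0.008 ff 2.5False
False
False
False
False
```

```bash
sed -i 's/sys.exit(f>8.8)/sys.exit(int(f>8.8))/' go.py
(python3 go.py && python3 -m inch '[{"twist":[0,0,0],"xyz":[-1,0,0],"jaw":0},{"twist":[0,0,0],"xyz":[-1,0,0],"jaw":0}]' && python3 go.py &&
python3 -m inch '[{"twist":[0,0,0],"xyz":[-0.5,0,0],"jaw":0},{"twist":[0,0,0],"xyz":[-0.5,0,0],"jaw":0}]' && python3 go.py && 
python3 -m inch '[{"twist":[0,0,0],"xyz":[-0.5,0,0],"jaw":0},{"twist":[0,0,0],"xyz":[-0.5,0,0],"jaw":0}]' && python3 go.py && 
python3 -m inch '[{"twist":[0,0,0],"xyz":[-0.5,0,0],"jaw":0},{"twist":[0,0,0],"xyz":[-0.5,0,0],"jaw":0}]' && python3 go.py && 
python3 -m inch '[{"twist":[0,0,0],"xyz":[-0.5,0,0],"jaw":0},{"twist":[0,0,0],"xyz":[-0.5,0,0],"jaw":0}]' && python3 go.py && 
python3 -m inch '[{"twist":[0,0,0],"xyz":[-0.5,0,0],"jaw":0},{"twist":[0,0,0],"xyz":[-0.5,0,0],"jaw":0}]' && python3 go.py && 
python3 -m inch '[{"twist":[0,0,0],"xyz":[-0.5,0,0],"jaw":0},{"twist":[0,0,0],"xyz":[-0.5,0,0],"jaw":0}]' && python3 go.py && 
python3 -m inch '[{"twist":[0,0,0],"xyz":[-0.5,0,0],"jaw":0},{"twist":[0,0,0],"xyz":[-0.5,0,0],"jaw":0}]' && python3 go.py)|grep stage
```

```text
t 5.55 stage [-55.71 -62.81 150.32] twist left [-0.0004 -0.0016  0.0002] F(stage) [-4.42 -0.65  1.22] op 0.008 ff 2.5
t 5.75 stage [-53.7  -62.84 150.32] twist left [-0.0005 -0.0016  0.0002] F(stage) [-4.74  0.25  1.54] op 0.002 ff 2.5
t 5.95 stage [-52.62 -62.85 150.34] twist left [-0.0004 -0.0013  0.0001] F(stage) [-4.65 -1.4  -0.11] op 0.005 ff 2.5
t 6.15 stage [-51.63 -62.83 150.35] twist left [-0.0004 -0.0013  0.0001] F(stage) [-5.37  0.59  0.55] op 0.003 ff 2.5
t 6.35 stage [-50.63 -62.81 150.34] twist left [-0.0004 -0.0013  0.0002] F(stage) [-5.45 -0.48  0.46] op 0.004 ff 2.5
t 6.55 stage [-49.62 -62.83 150.34] twist left [-0.0004 -0.0013  0.0002] F(stage) [-5.21 -0.48  0.6 ] op 0.001 ff 2.5
t 6.75 stage [-48.62 -62.83 150.33] twist left [-0.0004 -0.0013  0.0002] F(stage) [-4.27 -0.61  0.77] op 0.001 ff 2.5
t 6.95 stage [-47.63 -62.83 150.33] twist left [-0.0004 -0.0014  0.0001] F(stage) [-5.   -1.39  0.68] op 0.002 ff 2.5
t 7.15 stage [-46.61 -62.84 150.35] twist left [-0.0004 -0.0013  0.0002] F(stage) [-4.93 -0.4   0.64] op 0.003 ff 2.5
```

```bash
(python3 -m inch '[{"twist":[0,0,0],"xyz":[-0.5,0,0],"jaw":0},{"twist":[0,0,0],"xyz":[-0.5,0,0],"jaw":0}]' && python3 go.py &&
python3 -m inch '[{"twist":[0,0,0],"xyz":[-0.5,0,0],"jaw":0},{"twist":[0,0,0],"xyz":[-0.5,0,0],"jaw":0}]' && python3 go.py && 
python3 -m inch '[{"twist":[0,0,0],"xyz":[-0.5,0,0],"jaw":0},{"twist":[0,0,0],"xyz":[-0.5,0,0],"jaw":0}]' && python3 go.py && 
python3 -m inch '[{"twist":[0,0,0],"xyz":[-0.5,0,0],"jaw":0},{"twist":[0,0,0],"xyz":[-0.5,0,0],"jaw":0}]' && python3 go.py && 
python3 -m inch '[{"twist":[0,0,0],"xyz":[-0.5,0,0],"jaw":0},{"twist":[0,0,0],"xyz":[-0.5,0,0],"jaw":0}]' && python3 go.py && 
python3 -m inch '[{"twist":[0,0,0],"xyz":[-0.5,0,0],"jaw":0},{"twist":[0,0,0],"xyz":[-0.5,0,0],"jaw":0}]' && python3 go.py && 
python3 -m inch '[{"twist":[0,0,0],"xyz":[-0.5,0,0],"jaw":0},{"twist":[0,0,0],"xyz":[-0.5,0,0],"jaw":0}]' && python3 go.py && 
python3 -m inch '[{"twist":[0,0,0],"xyz":[-0.5,0,0],"jaw":0},{"twist":[0,0,0],"xyz":[-0.5,0,0],"jaw":0}]' && python3 go.py && 
python3 -m inch '[{"twist":[0,0,0],"xyz":[-0.5,0,0],"jaw":0},{"twist":[0,0,0],"xyz":[-0.5,0,0],"jaw":0}]' && python3 go.py && 
python3 -m inch '[{"twist":[0,0,0],"xyz":[-0.5,0,0],"jaw":0},{"twist":[0,0,0],"xyz":[-0.5,0,0],"jaw":0}]' && python3 go.py && 
python3 -m inch '[{"twist":[0,0,0],"xyz":[-0.5,0,0],"jaw":0},{"twist":[0,0,0],"xyz":[-0.5,0,0],"jaw":0}]' && python3 go.py && 
python3 -m inch '[{"twist":[0,0,0],"xyz":[-0.5,0,0],"jaw":0},{"twist":[0,0,0],"xyz":[-0.5,0,0],"jaw":0}]' && python3 go.py)|grep stage
```

```text
t 7.35 stage [-45.63 -62.84 150.34] twist left [-0.0004 -0.0013  0.0001] F(stage) [-4.98 -1.17  0.9 ] op 0.004 ff 2.5
t 7.55 stage [-44.65 -62.85 150.32] twist left [-0.0005 -0.0014  0.0001] F(stage) [-5.88 -1.04 -0.06] op 0.005 ff 2.5
t 7.75 stage [-43.61 -62.84 150.33] twist left [-0.0004 -0.0013  0.0002] F(stage) [-5.45 -1.09  0.8 ] op 0.007 ff 2.5
t 7.95 stage [-42.61 -62.84 150.34] twist left [-0.0004 -0.0013  0.0001] F(stage) [-5.05 -0.52 -0.2 ] op 0.009 ff 2.5
t 8.15 stage [-41.69 -62.83 150.33] twist left [-0.0004 -0.0015  0.0001] F(stage) [-6.42 -0.72  1.09] op 0.007 ff 3.1
t 8.35 stage [-40.78 -62.87 150.32] twist left [-0.0005 -0.0017  0.0001] F(stage) [-6.27 -2.07  1.28] op 0.008 ff 3.3
t 8.55 stage [-39.86 -62.85 150.32] twist left [-0.0004 -0.0019  0.0002] F(stage) [-6.18 -0.1   2.86] op 0.004 ff 3.5
t 8.75 stage [-38.92 -62.83 150.3 ] twist left [-0.0004 -0.002   0.0002] F(stage) [-8.58 -0.8   3.88] op 0.001 ff 3.7
t 8.95 stage [-37.97 -62.86 150.3 ] twist left [-0.0004 -0.0021  0.0001] F(stage) [-9.28 -1.54  4.08] op 0.002 ff 4.0
```

```bash
python3 -m inch '[{"twist":[0,0,0],"xyz":[-0.5,0,0],"jaw":0}]'>/dev/null; python3 go.py
```

```text
t 9.05 stage [-37.56 -62.85 150.29] twist left [-0.0005 -0.0023  0.0002] F(stage) [-11.4   -0.26   6.42] op 0.007 ff 5.1
```

```bash
python3 -m inch '[{"twist":[0,0,0],"xyz":[-0.2,0,-0.2],"jaw":0}]'>/dev/null; python3 go.py; python3 -m inch '[{"twist":[0,0,0],"xyz":[0,0,0],"jaw":0}]'>/dev/null; python3 go.py
```

```text
t 9.15 stage [-37.52 -62.83 150.38] twist left [-0.0005 -0.0027  0.0002] F(stage) [-7.87  0.41  0.28] op 0.009 ff 4.1
t 9.25 stage [-37.54 -62.85 150.34] twist left [-0.0006 -0.0027  0.0002] F(stage) [-8.4  -0.72  1.82] op 0.007 ff 4.1
```

```bash
python3 -m inch '[{"twist":[0,0,0],"xyz":[-0.4,0,0],"jaw":0}]'>/dev/null; python3 go.py
```

```text
t 9.35 stage [-37.43 -62.85 150.31] twist left [-0.0006 -0.0033  0.0003] F(stage) [-11.76   0.4    5.33] op 0.007 ff 5.7
```

The tab is home: 11.4 N, and it no longer moves. I back off, rise, and go above the handle.

```bash
python3 -m inch '[{"twist":[0,0,0],"xyz":[0,0,0],"jaw":0},{"twist":[0,0,0],"xyz":[0,0,0],"jaw":0}]'>/dev/null; python3 go.py; python3 -m inch '[{"twist":[0,0,0],"xyz":[3,0,0],"jaw":0},{"twist":[0,0,0],"xyz":[5,0,0],"jaw":0},{"twist":[0,0,0],"xyz":[5,0,-10],"jaw":0},{"twist":[0,0,0],"xyz":[0,0,-30],"jaw":0},{"twist":[0,0,0],"xyz":[0,0,-30],"jaw":0},{"twist":[0,0,0],"xyz":[0,20,-10],"jaw":0.4},{"twist":[0,0,0],"xyz":[0,25,0],"jaw":0.4},{"twist":[0,0,0],"xyz":[0,10,0],"jaw":0.4},{"twist":[0,0,0],"xyz":[0,0,0],"jaw":0.4},{"twist":[0,0,0],"xyz":[0,0,0],"jaw":0.4}]'>/dev/null; python3 go.py -35 0 164;python3 - <<'E'
from station import r
import cv2,pickle;from h import *
s=r.snapshot("wrist");t=r.snapshot("side")
for P in[(-35,0,98),(-55+26,-62,64)]:print(proj(s,w(*P)).round())
cv2.imwrite("pics/w2.png",s["color"])
E
```

```text
t 9.55 stage [-37.43 -62.84 150.31] twist left [-0.0006 -0.0033  0.0003] F(stage) [-11.04  -0.39   4.47] op 0.004 ff 5.1
t 10.55 stage [-49.16  -8.41 230.74] twist left [-0.0005 -0.0003  0.    ] F(stage) [-0.25 -0.14 -0.74] op 0.381 ff 0.0
shift after twist [-14.2   8.4  66.7]
[290. 254.]
[210. 243.]
```

View pics/w2.png

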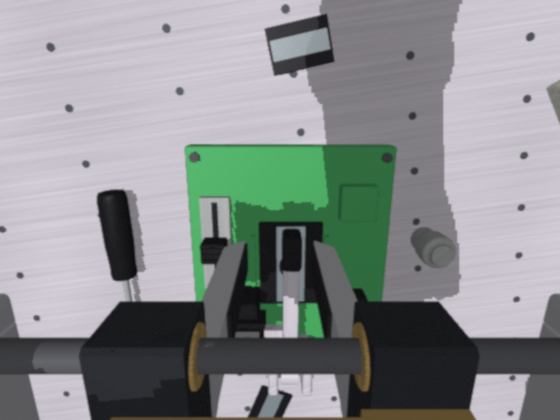

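The wrist view shows the handle at (291,248), predicted (290,254), between the open fingers. The tab is moved in at (213,247). I align and go down.

```bash
python3 -m inch '[{"twist":[0,0,0],"xyz":[-7,4,0],"jaw":0.4},{"twist":[0,0,0],"xyz":[-7,4.4,0],"jaw":0.4},{"twist":[0,0,0],"xyz":[0,0,15],"jaw":0.4},{"twist":[0,0,0],"xyz":[0,0,20],"jaw":0.4},{"twist":[0,0,0],"xyz":[0,0,20],"jaw":0.4},{"twist":[0,0,0],"xyz":[0,0,12],"jaw":0.4},{"twist":[0,0,0],"xyz":[0,0,0],"jaw":0.4}]'>/dev/null; python3 go.py -35 0 164
python3 -m inch '[{"twist":[0,0,0],"xyz":[0,0,0],"jaw":0.25},{"twist":[0,0,0],"xyz":[0,0,0],"jaw":0},{"twist":[0,0,0],"xyz":[0,0,0],"jaw":0},{"twist":[0,0,0],"xyz":[0,0,0],"jaw":0},{"twist":[0,0,0],"xyz":[0,0,0],"jaw":0}]'>/dev/null; python3 go.py
```

```text
t 11.35 stage [-35.17   0.46 162.46] twist left [-0.0017 -0.0021 -0.0001] F(stage) [1.37 0.24 0.35] op 0.4 ff 0.0
shift after twist [-0.2 -0.5 -1.5]
t 11.85 stage [-34.67   0.57 164.3 ] twist left [ 0.0003  0.0008 -0.0002] F(stage) [-0.02 -3.52  7.33] op 0.148 ff 30.0
```

```bash
python3 -c "
import numpy as np
t=np.append(np.arange(0,1.441,.08),1.45);x=-112.7*np.cos(t)+8.3*np.sin(t);z=112.7*np.sin(t)+8.3*np.cos(t)
for i in range(len(t)-1):print(round(t[i+1],2),round(x[i]-x[i+1],1),round(z[i]-z[i+1],1))"
python3 -m inch '[{"twist":[0,0,0],"xyz":[0,0,-2],"jaw":0},{"twist":[0,0,0],"xyz":[-0.3,0,-2],"jaw":0}]'>/dev/null; python3 go.py
```

```text
0.08 -1.0 -9.0
0.16 -1.7 -8.9
0.24 -2.4 -8.7
0.32 -3.1 -8.5
0.4 -3.8 -8.2
0.48 -4.4 -7.9
0.56 -5.1 -7.5
0.64 -5.6 -7.1
0.72 -6.2 -6.6
0.8 -6.7 -6.1
0.88 -7.2 -5.5
0.96 -7.6 -4.9
1.04 -7.9 -4.3
1.12 -8.3 -3.7
1.2 -8.5 -3.0
1.28 -8.7 -2.3
1.36 -8.9 -1.6
1.44 -9.0 -0.9
1.45 -1.1 -0.1
t 12.05 stage [-34.55   0.58 167.87] twist left [-0.0002  0.0003 -0.0001] F(stage) [ 3.37 -2.46 -7.07] op 0.148 ff 30.0
```

```bash
python3 -m inch '[{"twist":[0,0,0],"xyz":[-0.3,0,-1.5],"jaw":0}]'>/dev/null; python3 go.py;python3 -m inch '[{"twist":[0,0,0],"xyz":[-0.2,0,-1],"jaw":0}]'>/dev/null; python3 go.py
```

```text
t 12.15 stage [-34.41   0.59 169.34] twist left [-0.0003 -0.0001  0.    ] F(stage) [ 2.6  -2.88 -5.92] op 0.151 ff 30.0
t 12.25 stage [-34.32   0.6  170.29] twist left [-0.0003 -0.0004  0.0001] F(stage) [ 2.5  -2.84 -5.92] op 0.147 ff 30.0
```

```bash
python3 -m inch '[{"twist":[0,0,0],"xyz":[-0.2,0,-1],"jaw":0}]'>/dev/null; python3 go.py
```

```text
t 12.35 stage [-34.19   0.61 171.2 ] twist left [-0.0003 -0.0006  0.0001] F(stage) [ 2.04 -3.71 -6.63] op 0.145 ff 30.0
```

```bash
python3 -m inch '[{"twist":[0,0,0],"xyz":[-0.4,0,-2.2],"jaw":0}]'>/dev/null; python3 go.py;python3 -m inch '[{"twist":[0,0,0],"xyz":[-0.4,0,-2.2],"jaw":0}]'>/dev/null; python3 go.py
```

```text
t 12.45 stage [-33.86   0.62 173.35] twist left [-0.0004 -0.0008  0.0002] F(stage) [ 1.33 -2.45 -6.58] op 0.146 ff 30.0
t 12.55 stage [-33.48   0.61 175.66] twist left [-0.0004 -0.0009  0.0001] F(stage) [ 1.92 -4.12 -6.42] op 0.147 ff 30.0
```

The lock is free: the lever is past its play at constant friction. I follow the arc.

```bash
python3 -m inch '[{"twist":[0,0,0],"xyz":[-1.3,0,-6.6],"jaw":0},{"twist":[0,0,0],"xyz":[-2.4,0,-8.7],"jaw":0},{"twist":[0,0,0],"xyz":[-3.1,0,-8.5],"jaw":0},{"twist":[0,0,0],"xyz":[-3.8,0,-8.2],"jaw":0},{"twist":[0,0,0],"xyz":[-4.4,0,-7.9],"jaw":0},{"twist":[0,0,0],"xyz":[-5.1,0,-7.5],"jaw":0}]'>/dev/null; python3 go.py 19.2 0 223
```

```text
t 13.15 stage [-12.87   0.57 223.83] twist left [-0.0001 -0.0003  0.0001] F(stage) [-0.44 -4.05 -7.64] op 0.146 ff 30.0
shift after twist [-32.1  -0.6   0.8]
```

```bash
python3 -m inch '[{"twist":[0,0,0],"xyz":[-5.6,0,-7],"jaw":0},{"twist":[0,0,0],"xyz":[-6.2,0,-6.4],"jaw":0},{"twist":[0,0,0],"xyz":[-6.7,0,-6],"jaw":0},{"twist":[0,0,0],"xyz":[-7.2,0,-5.4],"jaw":0},{"twist":[0,0,0],"xyz":[-7.6,0,-4.8],"jaw":0},{"twist":[0,0,0],"xyz":[-7.9,0,-4.2],"jaw":0}]'>/dev/null; python3 go.py 28.1 0 257.4
```

```text
t 13.75 stage [ 28.02   0.52 257.41] twist left [-0.0004 -0.0015  0.0002] F(stage) [-5.   -5.21 -3.6 ] op 0.146 ff 30.0
shift after twist [-0.1 -0.5  0. ]
```

```bash
python3 -m inch '[{"twist":[0,0,0],"xyz":[-8.3,0,-3.7],"jaw":0},{"twist":[0,0,0],"xyz":[-8.5,0,-3],"jaw":0},{"twist":[0,0,0],"xyz":[-8.7,0,-2.3],"jaw":0},{"twist":[0,0,0],"xyz":[-8.9,0,-1.6],"jaw":0},{"twist":[0,0,0],"xyz":[-4,0,-0.4],"jaw":0},{"twist":[0,0,0],"xyz":[-3,0,-0.3],"jaw":0}]'>/dev/null; python3 go.py 71.5 0 269
```

```text
t 14.35 stage [ 69.96   0.44 269.2 ] twist left [-0.0001 -0.0002 -0.0001] F(stage) [-6.02 -6.16  6.07] op 0.145 ff 30.0
shift after twist [-1.5 -0.4  0.2]
```

```bash
python3 -m inch '[{"twist":[0,0,0],"xyz":[0,0,0],"jaw":0.2},{"twist":[0,0,0],"xyz":[0,0,0],"jaw":0.4},{"twist":[0,0,0],"xyz":[0,0,0],"jaw":0.4},{"twist":[0,0,0],"xyz":[0,0,0],"jaw":0.4},{"twist":[0,0,0],"xyz":[0,0,-15],"jaw":0.4},{"twist":[0,0,0],"xyz":[0,0,-25],"jaw":0.4},{"twist":[0,0,0],"xyz":[0,0,-30],"jaw":0.4},{"twist":[0,0,0],"xyz":[20,0,-30],"jaw":0.4},{"twist":[0,0,0],"xyz":[40,0,0],"jaw":0.4},{"twist":[0,0,0],"xyz":[40,0,0],"jaw":0.4},{"twist":[0,0,0],"xyz":[0,0,0],"jaw":0.4},{"twist":[0,0,0],"xyz":[0,0,0],"jaw":0.4}]'>/dev/null; python3 go.py;python3 - <<'E'
from station import r
import cv2;from h import *
s=r.snapshot("side");cv2.imwrite("pics/end.png",cv2.resize(s["color"][160:300,200:370],None,fx=4,fy=4,interpolation=2))
E
```

```text
t 15.55 stage [-30.68   0.88 369.65] twist left [0.0018 0.0016 0.001 ] F(stage) [ 0.71 -0.72  0.95] op 0.401 ff 0.0
```

View pics/end.png

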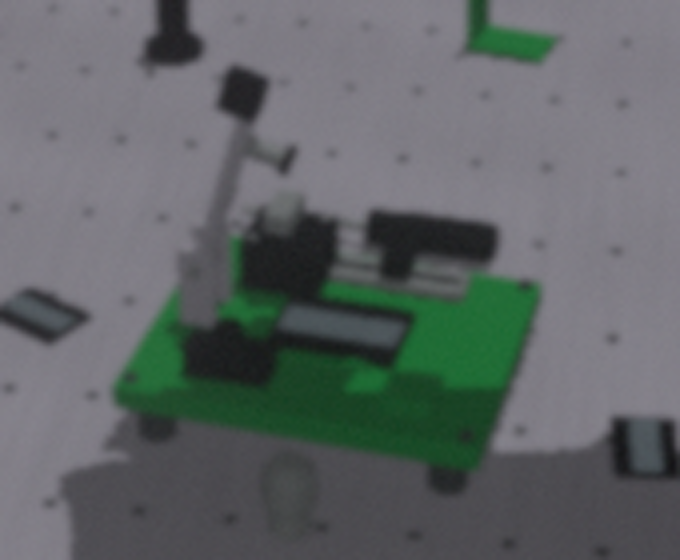

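The picture shows the lever upright with its handle at crop (243,92). The carrier is in place, the tab is moved in, and the gripper is clear. I check the angle numerically, then hand in.

Run:
```python
from station import r
from h import *
s=r.snapshot("side")
for t in(1.2,1.3,1.43):
    P=(78-113*np.cos(t)+6*np.sin(t),0,78+113*np.sin(t)+6*np.cos(t));print(t,((proj(s,w(*P))-[200,160])*4).round())
```

```text
1.2 [264.  99.]
1.3 [244.  91.]
1.43 [219.  84.]
```

The image suggests the lever is at about 1.3, so it may have slackened back on release. I nudge the handle to its stop with closed fingers and read the contact position.

```bash
python3 -m inch '[{"twist":[0,0,0],"xyz":[0,0,0],"jaw":0},{"twist":[0,0,0],"xyz":[0,0,30],"jaw":0},{"twist":[0,0,0],"xyz":[0,0,35],"jaw":0},{"twist":[0,0,0],"xyz":[-20,0,30],"jaw":0},{"twist":[0,0,0],"xyz":[-20,0,0],"jaw":0},{"twist":[0,0,0],"xyz":[-10,0,0],"jaw":0},{"twist":[0,0,0],"xyz":[-5,0,0],"jaw":0},{"twist":[0,0,0],"xyz":[-3,0,0],"jaw":0},{"twist":[0,0,0],"xyz":[0,0,0],"jaw":0}]'>/dev/null; python3 go.py
python3 -m inch '[{"twist":[0,0,0],"xyz":[-3,0,0],"jaw":0},{"twist":[0,0,0],"xyz":[-3,0,0],"jaw":0}]'>/dev/null; python3 go.py
```

```text
t 16.55 stage [ 27.62   0.8  273.59] twist left [0.0003 0.0005 0.    ] F(stage) [ 0.29  0.62 -0.25] op 0.005 ff 0.0
t 16.75 stage [ 33.14   0.93 273.5 ] twist left [ 0.0005 -0.0005  0.0006] F(stage) [-4.38 -0.75  2.35] op 0.003 ff 1.8
```

```bash
python3 -m inch '[{"twist":[0,0,0],"xyz":[-2,0,0],"jaw":0},{"twist":[0,0,0],"xyz":[-2,0,0],"jaw":0}]'>/dev/null; python3 go.py && python3 -m inch '[{"twist":[0,0,0],"xyz":[-2,0,0],"jaw":0},{"twist":[0,0,0],"xyz":[-2,0,0],"jaw":0}]'>/dev/null && python3 go.py
```

```text
t 16.95 stage [ 37.45   0.86 273.24] twist left [ 0.0001 -0.0003  0.0003] F(stage) [-3.44  0.37  1.61] op 0.005 ff 1.7
t 17.15 stage [ 41.67   0.78 273.18] twist left [-0.     -0.0001  0.0001] F(stage) [-3.56  1.38  2.1 ] op 0.005 ff 1.6
```

```bash
python3 -m inch '[{"twist":[0,0,0],"xyz":[-2,0,0],"jaw":0},{"twist":[0,0,0],"xyz":[-1,0,0],"jaw":0}]'>/dev/null; python3 go.py && python3 -m inch '[{"twist":[0,0,0],"xyz":[-1,0,0],"jaw":0},{"twist":[0,0,0],"xyz":[-1,0,0],"jaw":0}]'>/dev/null && python3 go.py&& python3 -m inch '[{"twist":[0,0,0],"xyz":[-1,0,0],"jaw":0},{"twist":[0,0,0],"xyz":[-1,0,0],"jaw":0}]'>/dev/null && python3 go.py
```

```text
t 17.35 stage [ 44.73   0.76 273.14] twist left [-0.0001 -0.      0.0001] F(stage) [-2.76  0.48  2.43] op 0.002 ff 1.5
t 17.55 stage [ 46.6    0.75 273.17] twist left [-0.0001 -0.0001  0.0001] F(stage) [-3.45  0.16  1.34] op 0.005 ff 1.5
t 17.75 stage [ 48.6    0.76 273.17] twist left [-0.     -0.      0.0001] F(stage) [-2.98 -0.21  3.13] op 0.001 ff 1.5
```

```bash
python3 -m inch '[{"twist":[0,0,0],"xyz":[3,0,0],"jaw":0},{"twist":[0,0,0],"xyz":[10,0,0],"jaw":0},{"twist":[0,0,0],"xyz":[25,0,0],"jaw":0},{"twist":[0,0,0],"xyz":[30,0,-20],"jaw":0},{"twist":[0,0,0],"xyz":[10,0,-40],"jaw":0},{"twist":[0,0,0],"xyz":[0,0,-40],"jaw":0},{"twist":[0,0,0],"xyz":[0,0,0],"jaw":0},{"twist":[0,0,0],"xyz":[0,0,0],"jaw":0},{"twist":[0,0,0],"xyz":[0,0,0],"jaw":0}]'>/dev/null; python3 go.py;python3 - <<'E'
from station import r
import cv2;from h import *
s=r.snapshot("side");cv2.imwrite("pics/end2.png",cv2.resize(s["color"][160:300,200:370],None,fx=4,fy=4,interpolation=2))
E
```

```text
t 18.65 stage [-30.07   0.64 372.3 ] twist left [-0.0005 -0.0009  0.0003] F(stage) [ 0.99  0.08 -0.05] op 0.003 ff 0.0
```

View pics/end2.png

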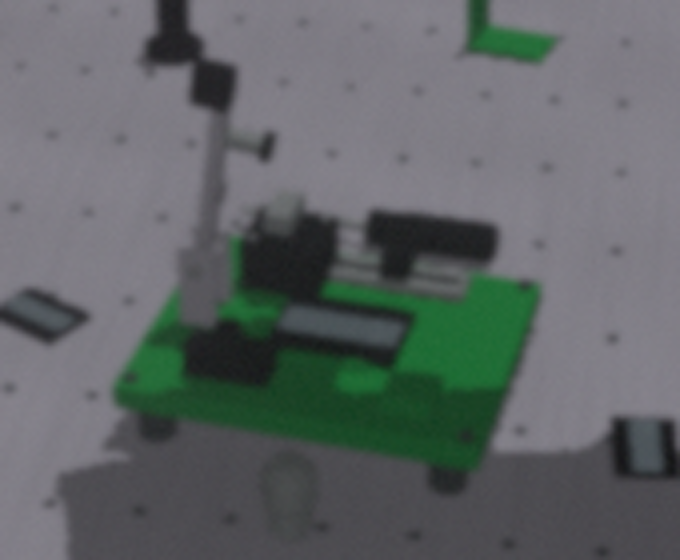

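The handle is now at crop (214,85), which matches about 1.45 rad (1.43 predicted at (219,84)). The carrier is unmoved and the gripper is clear, so I hand in.

```bash
python3 -c "
from station import r
print(r.hand_in())"
```

```text
the job is handed in; nothing more can be done
None
```

I handed the job in at about 19 s: the tab is pushed home (11.4 N at its stop), the lever stands upright at about 1.45 rad by the side camera, the carrier looks unmoved and the gripper is clear; the judge's result was not shown.

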